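# Release the wooden balls from the feeder into the catch bin and hold the gate pin

### The job

Stand the empty wooden bin on the table under the mouth of the ball chute, its tall back panel away from the chute so that it will catch the balls, and let go of it. Then grip the blue knob and draw the gate pin straight up, without jamming it, until the whole yellow band is out of the guide block but none of the red tip shows above it, so that all three balls run into the bin. Finish still holding the pin steady at that height, its lower end still in the bore, and do not disturb the other things on the table.

Things in the scene. Friction and masses are not known exactly. Their poses are not given: they have to be found in the camera images.
- feeder: ball feeder, wooden stand fixed to the table. Origin on the table straight below the pin; x points down the chute to its open lower end, z up. Base 15 mm thick, 100 mm wide, x -165 to +20 mm. Chute 50 mm wide outside, 34 inside, floor 8 mm thick, side walls 22 mm high, open on top, x -170 to +65 mm, falling 8 degrees; floor 84 mm above the table at the pin. Lower end overhangs free table.
- chute_lip (a point): middle of the chute floor's lower edge (the mouth), 75 mm above the table (underside of the floor there 66 mm), 65 mm along the feeder's x from the pin; balls leave here along the feeder's x and land some 20 to 70 mm beyond it
- bore_mouth (a point): centre of the upper mouth of the upright 13.5 mm through bore in the dark guide block, 167 mm above the table; z up, x as the feeder. The block is 44 mm along x, 84 mm across, 45 mm high (underside 122 mm above the table, 38 mm above the chute floor), on two cheeks 34 mm long, 84 mm over the outside
- pin: loose steel gate pin, 0.11 to 0.2 kg, upright in the bore; z up, origin under its collar, which rests on the guide block at first. Collar 26 mm wide, 5 mm thick, above it a blue round knob 22 mm wide, 45 mm high. Shank below: 12 mm thick, 81 mm long: bare to 20 mm, yellow band 20 to 38, bare to 62, red tip 62 to 81. It slides back if let go. Raised 38 to 62 mm, balls pass below it.
- pin_knob (a point): point on the pin's axis 30 mm above the collar's underside, where to grip the knob from above
- bin: loose open wooden bin, 0.2 to 0.33 kg, outside 130 mm along its x, 110 along y, 40 high, walls 10 mm. In the middle of its +x wall a dark back panel, 12 mm thick (along x), 50 mm wide, rises to 85 mm: the handle, pinched across its thickness, and backstop for the balls. Origin under its centre, z up.
- bin_in (a point): point in the middle of the bin, 5 mm above its underside; axes as the bin
- bin_grip (a point): grip point in the back panel, 68 mm above the bin's underside, 59 mm along the bin's x from its centre
- ball0_center (a point): centre of wooden ball 0, 30 mm wide, 12 g; the three balls wait in the chute behind the pin, ball 0 touching or nearly touching it
- ball1_center (a point): centre of wooden ball 1, 30 mm wide, 12 g; the three balls wait in the chute behind the pin, ball 0 touching or nearly touching it
- ball2_center (a point): centre of wooden ball 2, 30 mm wide, 12 g; the three balls wait in the chute behind the pin, ball 0 touching or nearly touching it
- mug: white mug, 80 mm wide, 95 mm tall, bystander; origin under its centre
- hammer: hammer lying flat, 300 mm long, bystander; origin at its middle
- glue_gun: grey and blue glue gun lying on its side, about 240 mm long, bystander
- rosette: flat ornament of eight blue-topped wooden discs, 113 mm across, 6 mm thick, bystander; origin under its centre
- strips: bundle of thin wooden strips lying flat, 150 x 63 x 10 mm, bystander
- strip_box: dark wooden box of strips, 200 x 130 x 90 mm, bystander on the left

How it is judged:
On the way, in this order (a step that is already met when the one before it is completed fails the run):
1. the bin stands released under the chute mouth, the pin still down (horizontal distance between bin_in and chute_lip below 0.085 m and height (world z) of bin below 0.005 m and angle between bin's own z axis and vertical below 0.05 rad and contact force between the fingers and bin below 0.1 N and z of pin in the frame of bore_mouth below 0.006 m), for 0.2 s.
2. the pin is held partway out, yellow band out and red tip hidden (z of pin in the frame of bore_mouth between 0.036 and 0.064 m and angle between pin's own z axis and vertical below 0.06 rad and contact force between the fingers and pin above 1 N), for 0.2 s.
At the end, for the whole second after the job is handed in: The pin is held by the fingers, still (under 20 mm/s), raised 36 to 64 mm, within 4 mm of the bore's axis and 0.06 rad of upright; the bin stands flat and still on the table with all three balls inside it (all of step 2 and linear speed of pin below 0.02 m/s and horizontal distance between pin and bore_mouth below 0.004 m and height (world z) of bin below 0.005 m and angle between bin's own z axis and vertical below 0.05 rad and linear speed of bin below 0.03 m/s and x of ball0_center in the frame of bin_in between -0.056 and 0.056 m and y of ball0_center in the frame of bin_in between -0.046 and 0.046 m and z of each of ball0_center, ball1_center, ball2_center in the frame of bin_in below 0.035 m and x of ball1_center in the frame of bin_in between -0.056 and 0.056 m and y of ball1_center in the frame of bin_in between -0.046 and 0.046 m and x of ball2_center in the frame of bin_in between -0.056 and 0.056 m and y of ball2_center in the frame of bin_in between -0.046 and 0.046 m); the arm keeps its last pose, push and grip.
It fails at once if the pin is pulled up 75 mm or more, almost out of its bore (z of pin in the frame of bore_mouth above 0.075 m).
It fails at once if the pin is jammed: over 30 N between pin and feeder (contact force between pin and feeder above 30 N).
It fails at once if a bystander is disturbed (moved over 30 mm) (distance of any of mug, hammer, glue_gun, rosette, strips, strip_box from where it was at the start of the episode above 0.03 m).
It also fails if it takes over 54 s, if anything falls off the work surface, if the arm or the gripper's body presses on something with over 40 N, if the wrist force passes 120 N, or if a joint passes its speed limit or range.

### The arm

A 7-joint arm with a two-finger parallel gripper is mounted at the origin on the work surface. World frame = base frame: x ahead of the robot, y to its left, z up, the work surface at z = 0. Lengths are in m, angles in rad, forces in N, time in s.
With the tool pointing down it reaches from about 0.425 to 0.875 m from the base axis. Payload 9.9 kg.
Tool frame: the origin (TCP) lies midway between the tips of the shut fingers; the grasp point (between the pads) lies 19 mm behind it; z points along the fingers, y is the line along which they close (so a half turn about z gives the same grasp; the last joint's range is limited). The gripper opens to 85 mm and grips with 20 to 120 N. Pads are 22 mm wide; open, the fingers measure 114 mm over their backs; the gripper's body (76 mm by 85 mm) begins 54 mm behind the grasp point. The pads swing forward as they close: fully open they stand 13 mm farther back than shut.
Start: joints at [-1.204, 0.576, 0.025, 1.437, -0.015, 1.129, -0.057], TCP at [0.294, 0.608, 0.231] pointing down, gripper open.
Joint ranges: [-2.76, 2.76], [-0.34, 2.15], [-1.52, 1.57], [0.19, 2.46], [-1.09, 4.23], [0.17, 1.99], [-2.82, 2.82]. Speed limits (rad/s): [2.22, 2.22, 3.01, 3.01, 3.14, 3.14, 3.14].

### API

Orientations are given as a rotation vector (axis times angle).
In Python, from cell import * gives the robot as it stands.
- The arm moves only by the tool servo_tool, never from a script. Its argument "moves" is a list of rows, each a list of 7 numbers: the opening, from 0 (shut) to 1 (fully open), then the shift along the tool's x, y, z scaled (see below), then the turn, a rotation vector about the tool's x, y, z scaled (see below). A call has 1 to 5 rows; each row shifts and turns the commanded pose from where the row before left it, along the tool's axes as they then stand; what a row does not reach is not made up. The controller multiplies each number of a shift by 0.04 m and each number of a turn by 4 degrees. A row lasts 1/8 s, in which the tool goes at most 62.5 mm and 10.7 degrees, less where a joint would pass 70% of its speed; a pose out of reach is approached as far as the arm can. A call with a number of a shift or a turn outside -1 to 1 is refused whole. A call with a gripper value outside its range is refused whole. The fingers move at their own pace and stop on an object; "newtons" is the grip in N (left out, the last holds). Time passes only in rows, so rows that do not move let the fingers close. It gives the time, the measured TCP pose, the force, the opening and the grip force at its end, in the units of the state.
- observe(): the state, without advancing time (a new reading comes with each control period).
- grab_frame(name): name is "scene" or "top" or "wrist"; returns a dict with "img" (400x640x3 uint8, red, green, blue), "z_map" (400x640 float32, m along the optical axis (not along the pixel's ray), 0 where there is no reading), "fx", "fy", "cx", "cy" (pixels), "k1" (the pictures are not rectified: a ray, as slopes to the right and down, at radius r is drawn at 1 + k1 r^2 times it, then the intrinsics apply), "world_from_camera" (4x4, takes a point from camera to world coordinates). Camera axes: x right, y up, looking along -z (the intrinsics and any distortion apply to the point x, -y, -z); pixel columns grow to the right and rows downward; lengths in m; the calibration is good to about 2 mm. A picture is of the moment at which its call begins.
- finish_job(): hands the job in; it is judged then, once.
The state is a dict: "time": time; "q": joint angles; "qvel": joint speeds; "joint_torque": joint torques, N m; "ee_pos": TCP position; "tool_rot": TCP orientation; "ft_force": force on the tool from outside, world axes, zero at the start; "torque": the same for the moment, N m; "finger_gap": opening from 0.0 (shut) to 1.0 (fully open); "finger_force": force on a finger pad.
Only numpy, scipy, OpenCV 4.12 (cv2) and the standard library are available. Lean on these libraries where they do the work, as an engineer would, in place of code of your own. Each camera call takes 0.05 s, during which the arm holds its last target. There are 200 camera calls.

## Working session

There is one attempt and no reset: what is moved stays moved. The work goes in short steps, Python scripts to look and compute and a tool call to move; the robot and the scene stay as the last step left them, time stands still between calls to the robot, and variables do not carry over. Pictures are saved under pics/ and viewed, at most 10 in all, crops included, and the job is handed in when it is done.

Besides the shell and the picture viewer there is one more tool, called after "Call:" as name(argument=value, ...), one argument or row to a line, values as JSON. servo_tool: Moves the arm, as the interface text tells. Its arguments: {"type":"object","properties":{"moves":{"type":"array","items":{"type":"array","items":{"type":"number"}}},"newtons":{"type":"number"}},"required":["moves"]}

```bash
mkdir -p pics; cat > h.py <<'E'
from cell import *
import numpy as np, cv2
from scipy.spatial.transform import Rotation as R
def cloud(f):
    z=f["z_map"]; h,w=z.shape
    K=np.array([[f["fx"],0,f["cx"]],[0,f["fy"],f["cy"]],[0,0,1.]])
    v,u=np.mgrid[0:h,0:w]
    p=np.stack([u.ravel(),v.ravel()],1).astype(np.float64)
    # model is 1+k1 r^2 distortion = OpenCV k1
    n=cv2.undistortPoints(p[:,None],K,np.array([f["k1"],0,0,0.]))[:,0]
    zz=z.ravel(); P=np.stack([n[:,0]*zz,-n[:,1]*zz,-zz,np.ones_like(zz)],1)
    W=(P@np.array(f["world_from_camera"]).T)[:,:3].reshape(h,w,3)
    W[z==0]=np.nan
    return W
def save(f,name): cv2.imwrite("pics/"+name,f["img"][:,:,::-1])
E
python3 - <<'E'
from h import *
s=observe(); print(s["time"],s["ee_pos"],s["tool_rot"])
a=[]
for n in ("scene","top"):
    f=grab_frame(n); a.append(f["img"]); np.save(n+".npy",f,allow_pickle=True)
    T=np.array(f["world_from_camera"]);print(n,T[:3,3],-T[:3,2],(f["z_map"]==0).mean())
    save(f,n+"0.png")
E
```

```text
0.0 [0.29387135 0.6071649  0.23044061] [-7.01997658e-01 -3.06184724e+00  2.57833531e-03]
scene [1.34298523 0.1021847  1.25918274] [-0.54748048 -0.08815386 -0.83216226] 0.00397265625
top [ 0.51930762 -0.0448712   1.59093978] [ 6.81528792e-02 -7.82209075e-04 -9.97674583e-01] 0.0042421875
```

View pics/scene0.png

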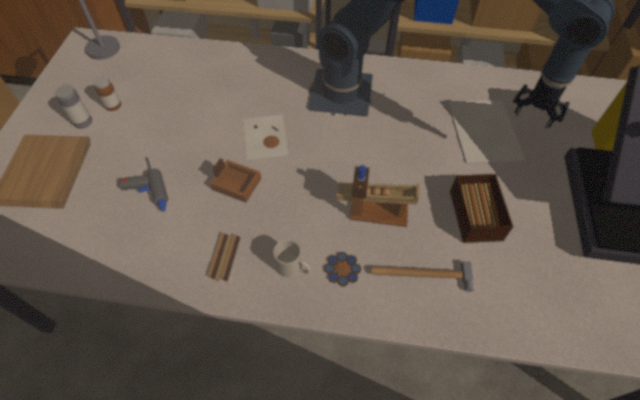

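View pics/top0.png

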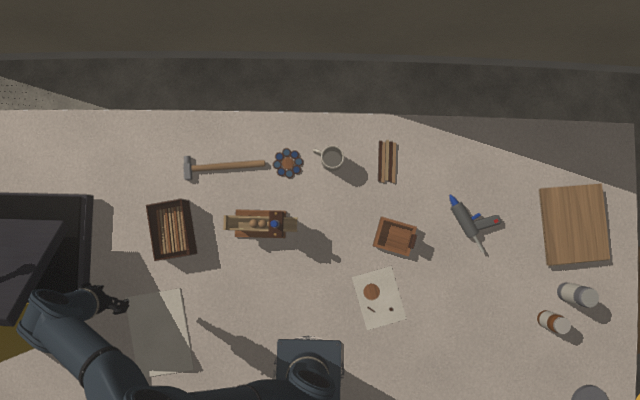

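Scene shows the feeder (knob at 361,172; bin at 236,180); in the top view the knob is at (276,224) and the bin at (396,237), with the chute pointing right (−y). Now I measure from the depth.

```bash
python3 - <<'E'
from h import *
F={n:np.load(n+".npy",allow_pickle=True).item() for n in("scene","top")}
C={n:cloud(F[n]) for n in F}
def sub(n,u0,u1,v0,v1): return C[n][v0:v1,u0:u1].reshape(-1,3),F[n]["img"][v0:v1,u0:u1].reshape(-1,3)
for n,bx in(("top",(262,290,210,240)),("scene",(345,378,158,190))):
    P,I=sub(n,*bx); I=I.astype(int); m=(I[:,2]>I[:,0]*1.5)&(I[:,2]>60)&(P[:,2]>.16)
    print(n,"knob",m.sum(),np.nanmedian(P[m],0),np.nanmax(P[m],0),np.nanmin(P[m],0))
    m2=m&(P[:,2]>.208);print(P[m2].mean(0),m2.sum())
    m=(P[:,2]>.155)&(P[:,2]<.171)
    r=cv2.minAreaRect(P[m][:,:2].astype(np.float32)*1000);print(" block",r)
for n,bx in(("top",(215,305,200,245)),("scene",(330,425,155,230))):
    P,I=sub(n,*bx)
    for lo,hi in((.01,.02),(.085,.135)):
        m=(P[:,2]>lo)&(P[:,2]<hi); print(n,lo,m.sum(),cv2.minAreaRect(P[m][:,:2].astype(np.float32)*1000))
for n,bx in(("top",(362,430,205,265)),("scene",(200,270,150,205))):
    P,I=sub(n,*bx)
    for lo,hi in((.033,.046),(.06,.095),(.075,.095)):
        m=(P[:,2]>lo)&(P[:,2]<hi); print(n,"bin",lo,m.sum(),cv2.minAreaRect(P[m][:,:2].astype(np.float32)*1000),P[m].mean(0))
a=cv2.resize(F["top"]["img"][195:275,210:430],None,fx=3.5,fy=3.5,interpolation=2)
b=cv2.resize(F["scene"]["img"][150:232,200:425],None,fx=3.4,fy=3.4,interpolation=2)
w=min(a.shape[1],b.shape[1]);cv2.imwrite("pics/c1.png",np.vstack([a[:,:w],b[:,:w]])[:,:,::-1])
E
```

```text
top knob 38 [0.52955941 0.11387291 0.21522882] [0.53916273 0.12492952 0.22190808] [0.52014579 0.10523496 0.18663719]
[0.52925054 0.11433291 0.21550966] 35
 block ((528.7102661132812, 115.51033020019531), (44.48502731323242, 83.33976745605469), 89.60546875)
scene knob 72 [0.53924675 0.11640081 0.20877464] [0.54332136 0.12598428 0.21935095] [0.52086752 0.10685232 0.17911898]
[0.53507167 0.11623755 0.21480886] 39
 block ((531.2086181640625, 117.05368041992188), (43.79751968383789, 89.17594146728516), 89.66403198242188)
top 0.01 382 ((529.159912109375, 186.53546142578125), (180.041259765625, 102.39035034179688), 89.20311737060547)
top 0.085 701 ((522.2777099609375, 166.68295288085938), (80.13338470458984, 242.79965209960938), 4.345795154571533)
scene 0.01 821 ((542.7677001953125, 188.34637451171875), (84.30423736572266, 181.851318359375), 0.21193894743919373)
scene 0.085 1167 ((539.938232421875, 171.21499633789062), (73.3832015991211, 242.37332153320312), 0.22096829116344452)
top bin 0.033 308 ((494.9270324707031, -299.3723449707031), (133.11856079101562, 110.18101501464844), 74.903076171875) [ 0.49760637 -0.29238529  0.03955911]
top bin 0.06 68 ((479.34002685546875, -356.6488037109375), (13.435925483703613, 49.30093002319336), 74.04341888427734) [ 0.47990674 -0.35503974  0.08155639]
top bin 0.075 57 ((479.34002685546875, -356.6488037109375), (13.435925483703613, 49.30093002319336), 74.04341888427734) [ 0.47933028 -0.35571233  0.08409776]
scene bin 0.033 385 ((497.5294189453125, -296.31500244140625), (134.4084930419922, 114.22962951660156), 75.35785675048828) [ 0.5015908  -0.29157029  0.03867256]
scene bin 0.06 100 ((481.58221435546875, -353.5194091796875), (17.648731231689453, 51.619449615478516), 71.21340942382812) [ 0.48515482 -0.35149481  0.07606988]
scene bin 0.075 58 ((481.5782165527344, -353.5284423828125), (17.643217086791992, 51.62183380126953), 71.16097259521484) [ 0.48396612 -0.35245624  0.0824974 ]
```

View pics/c1.png

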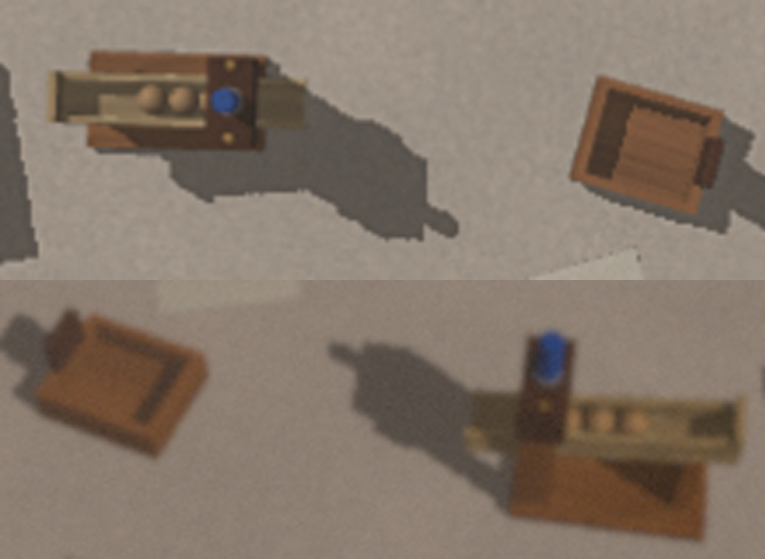

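Top view: the chute mouth points to −y, the pin is at about (0.530, 0.115), and the bin is at about (0.496, −0.298). Its dark panel is on the far (−y) side, yaw about −105°. I turn the tool square to the world while rising, then carry it over towards the bin.

Call:
servo_tool(
  moves=[
    [1,0,0,-0.3,0,0,-1],
    [1,0,0,-0.3,0,0,-1],
    [1,0,0,-0.3,0,0,-1],
    [1,0,0,-0.3,0,0,-1],
    [1,0,0,-0.1,0,0,-1],
  ],
)

```text
time: 0.72
ee_pos: [0.2941, 0.6076, 0.2837]
tool_rot: [0.156, 3.138, 0.0]
ft_force: [-0.3, 0.9, -0.0]
finger_gap: 1.001
finger_force: 0.0
```

Call:
servo_tool(
  moves=[
    [1,0,0,0,0,0,-1],
    [1,0,0,0,0,0,-0.45],
    [1,-0.3,-0.9,0,0,0,0],
    [1,-0.35,-1,0,0,0,0],
    [1,-0.35,-1,0,0,0,0],
  ],
)

```text
time: 1.35
ee_pos: [0.3343, 0.4902, 0.2829]
tool_rot: [-0.001, -3.141, 0.001]
ft_force: [0.8, 0.4, 0.2]
finger_gap: 0.996
finger_force: 0.0
```

Call:
servo_tool(
  moves=[
    [1,-0.35,-1,0,0,0,0],
    [1,-0.35,-1,0,0,0,0],
    [1,-0.35,-1,0,0,0,0],
    [1,-0.35,-1,0,0,0,0],
    [1,-0.35,-1,0,0,0,0],
  ],
)

```text
time: 1.98
ee_pos: [0.4042, 0.2901, 0.2832]
tool_rot: [-0.002, -3.141, 0.0]
ft_force: [0.0, 0.5, -0.5]
finger_gap: 0.998
finger_force: 0.0
```

Call:
servo_tool(
  moves=[
    [1,-0.35,-1,0,0,0,0],
    [1,-0.35,-1,0,0,0,0],
    [1,-0.35,-1,0,0,0,0],
    [1,-0.35,-1,0,0,0,0],
    [1,-0.3,-0.8,0,0,0,0],
  ],
)

```text
time: 2.6
ee_pos: [0.4721, 0.0977, 0.2833]
tool_rot: [-0.003, -3.142, 0.0]
ft_force: [0.4, -0.2, -0.1]
finger_gap: 0.997
finger_force: 0.0
```

Call:
servo_tool(
  moves=[
    [1,0,-1,0,0,0,0],
    [1,0,-1,0,0,0,0],
    [1,0,-1,0,0,0,0],
    [1,0,-1,0,0,0,0],
    [1,0,-1,0,0,0,0],
  ],
)

```text
time: 3.22
ee_pos: [0.4715, -0.1018, 0.2832]
tool_rot: [-0.002, -3.141, -0.0]
ft_force: [1.6, 0.3, 0.0]
finger_gap: 1.003
finger_force: 0.0
```

Call:
servo_tool(
  moves=[
    [1,0,-1,0,0,0,0],
    [1,0,-1,0,0,0,0],
    [1,-0.1,-1,0,0,0,0],
    [1,-0.1,-1,0,0,0,0],
    [1,0,-1,0.5,0,0,0],
  ],
)

```text
time: 3.85
ee_pos: [0.4805, -0.3021, 0.264]
tool_rot: [0.001, 3.139, -0.002]
ft_force: [-0.5, -0.4, 0.1]
finger_gap: 1.002
finger_force: 0.0
```

Call:
servo_tool(
  moves=[
    [1,0,-1,0.5,0,0,0],
    [1,0,-0.3,0.5,0,0,0.9],
    [1,0,0,0,0,0,1],
    [1,0,0,0,0,0,1],
    [1,0,0,0,0,0,1],
  ],
)

```text
time: 4.47
ee_pos: [0.4795, -0.3524, 0.2229]
tool_rot: [-0.432, -3.111, -0.0]
ft_force: [-0.8, 0.1, 0.2]
finger_gap: 1.003
finger_force: 0.0
```

```bash
cat > rect.py <<'E'
from h import *
import sys
def rects(name,png,near,boxes):
    f=grab_frame(name); save(f,png); P=cloud(f).reshape(-1,3)
    d=np.hypot(P[:,0]-near[0],P[:,1]-near[1])<near[2]
    for lo,hi in boxes:
        m=d&(P[:,2]>lo)&(P[:,2]<hi)
        if m.sum()>5: print(lo,hi,m.sum(),cv2.minAreaRect(P[m][:,:2].astype(np.float32)*1000),P[m].mean(0).round(4))
E
python3 - <<'E'
from rect import *
s=observe();print(s["time"],s["ee_pos"],s["tool_rot"],s["q"])
rects("wrist","w1.png",(.495,-.3,.12),((.034,.046),(.07,.095),(.078,.09)))
E
```

```text
4.475 [ 0.47945431 -0.35244958  0.22293078] [-4.31668331e-01 -3.11113322e+00 -3.85606461e-04] [ 0.3470488   0.48171721  0.32219248  1.67684964 -0.17378883  1.01193189
  2.02265949]
0.034 0.046 3691 ((494.2828063964844, -299.046142578125), (130.63876342773438, 110.87647247314453), 75.12248992919922) [ 0.493  -0.2879  0.0404]
0.07 0.095 709 ((478.5751037597656, -356.4325866699219), (11.929014205932617, 49.741127014160156), 74.3438720703125) [ 0.4768 -0.3557  0.085 ]
0.078 0.09 689 ((478.5909118652344, -356.43701171875), (11.929014205932617, 49.70831298828125), 74.3438720703125) [ 0.4774 -0.3559  0.0854]
```

View pics/w1.png

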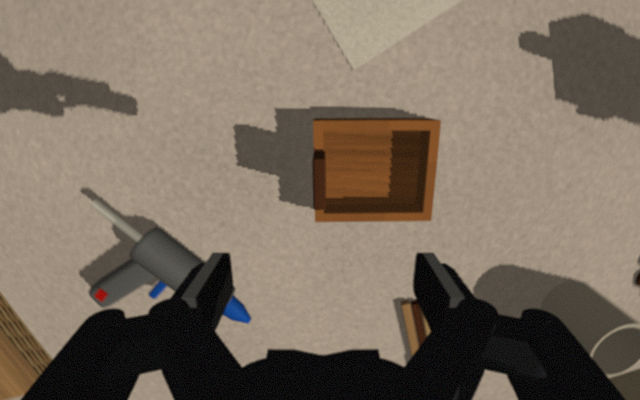

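The panel is at (0.4786, −0.3564), closing direction about 75°. The wrist view shows the bin undisturbed, its panel at the left (318,180), and the way is clear. Going down to grip.

Call:
servo_tool(
  moves=[
    [1,0,-0.1,0.9,0,0,-0.18],
    [1,0,0,1,0,0,0],
    [1,0,0,1,0,0,0],
    [1,0,0,1,0,0,0],
    [1,0,0,0.4,0,0,0],
  ],
)

```text
time: 5.15
ee_pos: [0.4776, -0.3555, 0.0492]
tool_rot: [-0.406, -3.112, -0.002]
ft_force: [-0.0, -0.3, 0.3]
finger_gap: 1.003
finger_force: 0.0
```

Call:
servo_tool(
  moves=[
    [0,0,0,0,0,0,0],
    [0,0,0,0,0,0,0],
    [0,0,0,0,0,0,0],
    [0,0,0,0,0,0,0],
    [0,0,0,0,0,0,0],
  ],
  newtons=50,
)

```text
time: 5.78
ee_pos: [0.4791, -0.3564, 0.0523]
tool_rot: [0.407, 3.114, -0.0]
ft_force: [-0.9, 1.5, 6.4]
finger_gap: 0.137
finger_force: 49.8
```

Call:
servo_tool(
  moves=[
    [0,0,0,0,0,0,0],
    [0,0,0,-0.2,0,0,0],
    [0,0,0,-0.4,0,0,0],
    [0,0,0,-0.4,0,0,0],
    [0,0,0,0,0,0,0],
  ],
)

```text
time: 6.4
ee_pos: [0.4794, -0.3571, 0.0932]
tool_rot: [0.407, 3.112, -0.002]
ft_force: [0.1, 0.7, -2.4]
finger_gap: 0.131
finger_force: 48.8
```

Call:
servo_tool(
  moves=[
    [0,0,0,0,0,0,-0.75],
    [0,0,0,0,0,0,-1],
    [0,0,0,0,0,0,-1],
    [0,0,0,0,0,0,-1],
    [0,0,0,0,0,0,0],
  ],
)

```text
time: 7.02
ee_pos: [0.4783, -0.3563, 0.0911]
tool_rot: [0.002, -3.141, -0.0]
ft_force: [-1.0, 1.0, -3.8]
finger_gap: 0.132
finger_force: 48.8
```

Call:
servo_tool(
  moves=[
    [0,-0.15,0.6,0,0,0,0],
    [0,-0.25,0.8,0.1,0,0,0],
    [0,-0.25,0.8,0.2,0,0,0],
    [0,-0.25,0.8,0.2,0,0,0],
    [0,-0.25,0.8,0.15,0,0,0],
  ],
)

```text
time: 7.65
ee_pos: [0.5245, -0.2032, 0.0649]
tool_rot: [-0.001, -3.141, -0.0]
ft_force: [-0.4, 0.5, -2.7]
finger_gap: 0.135
finger_force: 49.1
```

```bash
python3 - <<'E'
from rect import *
s=observe();print(s["time"],s["ee_pos"],s["tool_rot"])
p=s["ee_pos"]
rects("top","t2.png",(p[0],p[1]+.05,.11),((.035,.07),(.08,.11)))
rects("top","t3.png",(.53,.115,.06),((.155,.171),(.205,.23)))
E
```

```text
7.65 [ 0.52448715 -0.20320959  0.06493996] [-6.41975774e-04 -3.14144175e+00 -1.34058987e-05]
0.035 0.07 240 ((525.4241333007812, -139.08221435546875), (120.55654907226562, 110.5709228515625), 88.6812515258789) [ 0.5333 -0.1166  0.0515]
0.155 0.171 297 ((528.75048828125, 115.1441650390625), (82.76386260986328, 44.51691436767578), 0.30333998799324036) [0.5281 0.1145 0.1659]
0.205 0.23 39 ((529.2940673828125, 114.9717025756836), (20.551803588867188, 17.868484497070312), 50.007568359375) [0.5293 0.1151 0.2155]
```

Call:
servo_tool(
  moves=[
    [0,-0.05,0.8,0,0,0,0],
    [0,-0.06,0.8,0,0,0,0],
    [0,0,0.8,0,0,0,0],
    [0,0,0.8,0,0,0,0],
    [0,0,0.53,0,0,0,0],
  ],
)

```text
time: 8.38
ee_pos: [0.5284, -0.0537, 0.0653]
tool_rot: [-0.002, 3.142, 0.0]
ft_force: [-0.2, -0.5, -3.5]
finger_gap: 0.135
finger_force: 49.5
```

Call:
servo_tool(
  moves=[
    [0,0,0,0.15,0,0,0],
    [0,0,0,0.15,0,0,0],
    [0,0,0,0.05,0,0,0],
    [0,0,0,0,0,0,0],
  ],
)

```text
time: 8.88
ee_pos: [0.5283, -0.0564, 0.0522]
tool_rot: [0.001, 3.141, 0.0]
ft_force: [-4.0, 2.6, 16.6]
finger_gap: 0.135
finger_force: 52.5
```

```bash
python3 - <<'E'
from rect import *
s=observe();print(s["time"],s["ee_pos"],s["tool_rot"],s["ft_force"])
rects("top","t4.png",(.53,0,.11),((.03,.048),(.05,.065)))
rects("scene","s4.png",(.53,0,.11),((.03,.048),))
E
```

```text
8.875 [ 0.52830668 -0.05635012  0.05221857] [1.31081758e-03 3.14112727e+00 1.82741934e-04] [-3.95846379  2.56689878 16.61128256]
0.03 0.048 126 ((530.013916015625, 48.384193420410156), (100.33654022216797, 108.46086883544922), 89.87724304199219) [0.5369 0.0462 0.0396]
0.03 0.048 306 ((531.1063232421875, 6.439178466796875), (130.294921875, 116.85394287109375), 88.04737854003906) [0.5535 0.0112 0.0379]
```

Call:
servo_tool(
  moves=[
    [1,0,0,-0.03,0,0,0],
    [1,0,0,0,0,0,0],
    [1,0,0,0,0,0,0],
    [1,0,0,0,0,0,0],
    [1,0,0,0,0,0,0],
  ],
)

```text
time: 9.6
ee_pos: [0.5284, -0.0551, 0.0524]
tool_rot: [0.003, -3.141, 0.0]
ft_force: [-0.1, -0.3, -0.3]
finger_gap: 0.999
finger_force: 0.0
```

Call:
servo_tool(
  moves=[
    [1,0,0,-0.5,0,0,0],
    [1,0,0,-1,0,0,0],
    [1,0,0,-1,0,0,0],
    [1,0,0,-1,0,0,0],
    [1,0,0,-1,0,0,0],
  ],
)

```text
time: 10.22
ee_pos: [0.5282, -0.055, 0.2339]
tool_rot: [-0.003, 3.142, -0.0]
ft_force: [1.7, -0.2, -0.9]
finger_gap: 1.0
finger_force: 0.0
```

Call:
servo_tool(
  moves=[
    [1,0,0,-1,0,0,0],
    [1,0,0,-1,0,0,0],
    [1,0,0,0,0,0,0],
  ],
)

```text
time: 10.6
ee_pos: [0.5297, -0.0554, 0.3153]
tool_rot: [-0.002, 3.136, 0.0]
ft_force: [-0.0, -0.0, -0.8]
finger_gap: 0.998
finger_force: 0.0
```

```bash
python3 - <<'E'
from rect import *
s=observe();print(s["time"],s["ee_pos"],s["tool_rot"],s["ft_force"],s["finger_gap"])
rects("wrist","w5.png",(.53,0,.12),((.03,.048),(.078,.095)))
rects("wrist","w6.png",(.53,.115,.06),((.155,.171),(.172,.205),(.21,.225)))
E
```

```text
10.6 [ 0.52971564 -0.05535534  0.31533394] [-2.44964053e-03  3.13612867e+00  1.13709107e-04] [-0.02114034 -0.01767563 -0.82114659] 0.9981816969631243
0.03 0.048 2164 ((527.8662109375, 24.188915252685547), (172.61058044433594, 110.67334747314453), 89.39276885986328) [0.5233 0.0098 0.0399]
0.078 0.095 1702 ((526.674560546875, 23.801021575927734), (172.97927856445312, 84.13365936279297), 88.72575378417969) [0.5282 0.0511 0.0836]
0.155 0.171 3406 ((528.68017578125, 114.26167297363281), (46.212486267089844, 85.29167938232422), 89.77364349365234) [0.5248 0.1091 0.1668]
0.172 0.205 623 ((526.8934936523438, 110.50787353515625), (19.261194229125977, 25.720827102661133), 67.87684631347656) [0.5251 0.107  0.1873]
0.21 0.225 618 ((528.2925415039062, 113.57850646972656), (21.513572692871094, 21.484296798706055), 5.596271514892578) [0.5276 0.112  0.2168]
```

View pics/w5.png

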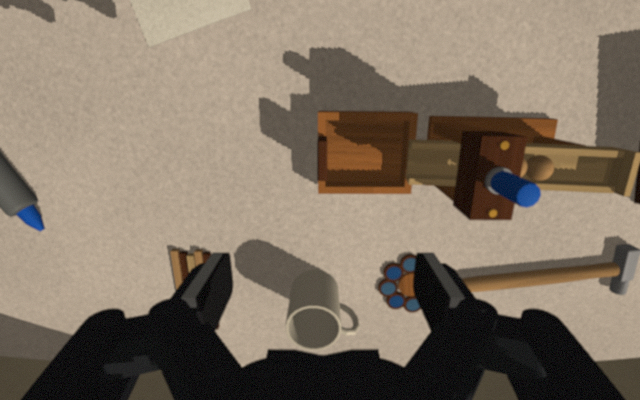

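The wrist view shows the bin released, straight under the chute mouth (the panel at the left, 320,160), and the pin still down (knob at 527,193). Moving above the knob.

Call:
servo_tool(
  moves=[
    [1,0,0.85,0,0,0,0],
    [1,0,0.9,0,0,0,0],
    [1,0,0.9,0,0,0,0],
    [1,0.03,0.9,0,0,0,0],
    [1,0,0.7,0,0,0,0],
  ],
)

```text
time: 11.32
ee_pos: [0.526, 0.1165, 0.3108]
tool_rot: [0.004, -3.139, 0.001]
ft_force: [-0.8, 0.0, 1.1]
finger_gap: 1.005
finger_force: 0.0
```

Call:
servo_tool(
  moves=[
    [1,0,0,0.5,0,0,0],
    [1,0,0,0,0,0,0],
    [1,0,0,0,0,0,0],
  ],
)

```text
time: 11.7
ee_pos: [0.5269, 0.1143, 0.2923]
tool_rot: [0.001, -3.141, 0.001]
ft_force: [-0.5, -0.2, 0.5]
finger_gap: 1.0
finger_force: 0.0
```

```bash
python3 - <<'E'
from rect import *
s=observe();print(s["time"],s["ee_pos"],s["tool_rot"],s["ft_force"])
rects("wrist","w7.png",(.528,.114,.08),((.155,.171),(.205,.23),(.214,.22)))
E
```

```text
11.7 [0.52689185 0.11434103 0.29228593] [ 1.16137997e-03 -3.14071727e+00  9.29126645e-04] [-0.46909757 -0.15327741  0.51007717]
0.155 0.171 3477 ((528.6199340820312, 114.2663345336914), (44.16024398803711, 84.25684356689453), 89.90339660644531) [0.5221 0.1143 0.1676]
0.205 0.23 733 ((528.150146484375, 114.32975006103516), (21.037931442260742, 21.088695526123047), 16.2830753326416) [0.5268 0.1143 0.2165]
0.214 0.22 642 ((528.2926025390625, 114.31198120117188), (20.85291290283203, 20.963268280029297), 16.96719741821289) [0.5277 0.1143 0.2175]
```

View pics/w7.png

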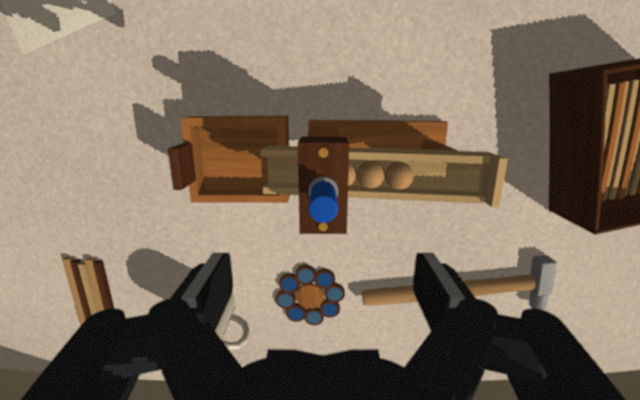

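The knob is at (0.5285, 0.1143), and the wrist view shows it centred between the fingers (323,205) with the bin and balls in place. I descend and grip softly.

Call:
servo_tool(
  moves=[
    [1,-0.04,0,0.7,0,0,0],
    [1,0,0,0.8,0,0,0],
    [1,0,0,0.8,0,0,0],
    [1,0,0,0.5,0,0,0],
    [1,0,0,0,0,0,0],
  ],
)

```text
time: 12.38
ee_pos: [0.5281, 0.1144, 0.1798]
tool_rot: [0.001, -3.14, 0.001]
ft_force: [0.1, 1.3, 0.8]
finger_gap: 0.999
finger_force: 0.0
```

Call:
servo_tool(
  moves=[
    [1,0,0,0,0,0,0],
    [0.5,0,0,0,0,0,0],
    [0.45,0,0,0,0,0,0],
    [0.4,0,0,0,0,0,0],
    [0.4,0,0,0,0,0,0],
  ],
  newtons=20,
)

```text
time: 13.0
ee_pos: [0.5286, 0.1149, 0.1806]
tool_rot: [-0.002, 3.141, 0.0]
ft_force: [0.1, -0.5, 0.2]
finger_gap: 0.401
finger_force: 0.0
```

Call:
servo_tool(
  moves=[
    [0.35,0,0,0,0,0,0],
    [0.3,0,0,0,0,0,0],
    [0.25,0,0,0,0,0,0],
    [0.2,0,0,0,0,0,0],
    [0.2,0,0,0,0,0,0],
  ],
)

```text
time: 13.62
ee_pos: [0.5285, 0.1148, 0.1805]
tool_rot: [0.002, -3.142, 0.0]
ft_force: [0.9, -0.5, 0.8]
finger_gap: 0.251
finger_force: 20.0
```

Call:
servo_tool(
  moves=[
    [0,0,0,0,0,0,0],
    [0,0,0,0,0,0,0],
    [0,0,0,-0.08,0,0,0],
    [0,0,0,-0.1,0,0,0],
    [0,0,0,0,0,0,0],
  ],
  newtons=25,
)

```text
time: 14.25
ee_pos: [0.5287, 0.115, 0.188]
tool_rot: [-0.003, 3.141, 0.0]
ft_force: [0.5, -1.2, -2.5]
finger_gap: 0.25
finger_force: 24.5
```

```bash
python3 - <<'E'
from rect import *
s=observe();print(s["time"],s["ee_pos"],s["tool_rot"],s["ft_force"],s["torque"])
rects("scene","s8.png",(.528,.114,.03),((.172,.24),(.215,.24)))
E
```

```text
14.25 [0.52874597 0.11500448 0.18801688] [-2.62030059e-03  3.14107701e+00  2.97655124e-04] [ 0.54847959 -1.19160992 -2.51093512] [-0.06037683 -0.01271205  0.01571341]
0.172 0.24 217 ((534.47607421875, 114.12197875976562), (27.21310043334961, 56.82177734375), 6.222140789031982) [0.5379 0.1168 0.2114]
0.215 0.24 102 ((534.47607421875, 114.12197875976562), (27.21310043334961, 56.82177734375), 6.222140789031982) [0.5362 0.1173 0.2268]
```

Lateral forces stay small, so I keep raising to about 49 mm.

Call:
servo_tool(
  moves=[
    [0,0,0,-0.1,0,0,0],
    [0,0,0,-0.12,0,0,0],
    [0,0,0,-0.12,0,0,0],
    [0,0,0,-0.12,0,0,0],
    [0,0,0,0,0,0,0],
  ],
)

```text
time: 14.92
ee_pos: [0.5288, 0.1149, 0.2066]
tool_rot: [-0.002, 3.141, 0.0]
ft_force: [0.4, 0.1, -1.0]
finger_gap: 0.247
finger_force: 24.5
```

Call:
servo_tool(
  moves=[
    [0,0,0,-0.14,0,0,0],
    [0,0,0,-0.14,0,0,0],
    [0,0,0,-0.14,0,0,0],
    [0,0,0,-0.14,0,0,0],
    [0,0,0,0,0,0,0],
  ],
)

```text
time: 15.55
ee_pos: [0.5288, 0.115, 0.229]
tool_rot: [-0.003, 3.141, 0.0]
ft_force: [0.3, -1.1, -1.5]
finger_gap: 0.254
finger_force: 24.5
```

Call:
servo_tool(
  moves=[
    [0,0,0,0,0,0,0],
    [0,0,0,0,0,0,0],
    [0,0,0,0,0,0,0],
    [0,0,0,0,0,0,0],
    [0,0,0,0,0,0,0],
  ],
)

```text
time: 16.18
ee_pos: [0.5286, 0.1149, 0.2285]
tool_rot: [0.003, -3.142, 0.0]
ft_force: [0.2, 0.7, -1.7]
finger_gap: 0.249
finger_force: 24.5
```

```bash
python3 - <<'E'
from h import *
s=observe();print(s["time"],s["ee_pos"],s["ft_force"],s["torque"])
a=grab_frame("scene");b=grab_frame("wrist")
c=cv2.resize(a["img"][130:230,300:430],None,fx=3,fy=3,interpolation=2)
w=b["img"][50:350,130:520]
cv2.imwrite("pics/c9.png",np.hstack([c,w])[:,:,::-1])
W=cloud(a);I=a["img"].astype(int)
d=np.hypot(W[...,0]-.532,W[...,1]-.115)<.02
m=d&(W[...,2]>.16)&(I[...,0]>I[...,2]*1.8)&(I[...,1]>I[...,2]*1.4)
print("yellow",m.sum(),np.nanmin(W[m][:,2],initial=9),np.nanmax(W[m][:,2],initial=0))
E
```

```text
16.175 [0.52855916 0.11491056 0.22846021] [ 0.20034536  0.68929308 -1.70279099] [0.02057595 0.01627976 0.02039843]
yellow 31 0.1633315670337332 0.19545278366850005
```

View pics/c9.png

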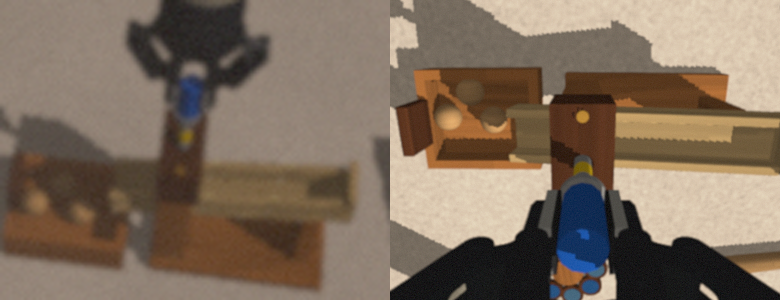

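All three balls are in the bin (right half: 448,117; 470,92; 495,118), the chute is empty, and the yellow band is out with no red showing. I let it settle and check ball heights.

Call:
servo_tool(
  moves=[
    [0,0,0,0,0,0,0],
    [0,0,0,0,0,0,0],
    [0,0,0,0,0,0,0],
    [0,0,0,0,0,0,0],
    [0,0,0,0,0,0,0],
  ],
)

```text
time: 16.9
ee_pos: [0.5286, 0.1149, 0.2285]
tool_rot: [-0.002, 3.142, -0.0]
ft_force: [-0.2, 0.0, -1.7]
finger_gap: 0.256
finger_force: 24.5
```

Call:
servo_tool(
  moves=[
    [0,0,0,0,0,0,0],
    [0,0,0,0,0,0,0],
    [0,0,0,0,0,0,0],
    [0,0,0,0,0,0,0],
    [0,0,0,0,0,0,0],
  ],
)

```text
time: 17.52
ee_pos: [0.5286, 0.1149, 0.2285]
tool_rot: [0.003, -3.142, 0.0]
ft_force: [0.5, -0.2, -1.6]
finger_gap: 0.253
finger_force: 24.5
```

```bash
python3 - <<'E'
from h import *
s=observe();print(s["time"],s["ee_pos"],s["ft_force"],s["finger_force"])
for n in("scene","wrist"):
    f=grab_frame(n);W=cloud(f)
    m=(abs(W[...,0]-.5285)<.043)&(abs(W[...,1]-.003)<.053)&(W[...,2]>.02)&(W[...,2]<.06)
    k,l,st,c=cv2.connectedComponentsWithStats(m.astype(np.uint8))
    for i in range(1,k):
        if st[i,4]>8: print(n,st[i,4],np.nanmean(W[l==i],0).round(3),np.nanmax(W[l==i][:,2]).round(3))
E
```

```text
17.525 [0.52857575 0.11491301 0.2284868 ] [ 0.47621748 -0.22334596 -1.55143391] 24.531104564666748
scene 87 [ 0.5   -0.013  0.033] 0.044
scene 23 [0.487 0.022 0.033] 0.044
scene 80 [ 0.535 -0.037  0.034] 0.057
scene 66 [0.537 0.018 0.033] 0.043
wrist 565 [ 0.497 -0.006  0.035] 0.042
wrist 584 [ 0.524 -0.034  0.035] 0.042
wrist 12 [ 0.511 -0.05   0.049] 0.057
wrist 556 [0.527 0.017 0.035] 0.042
wrist 9 [ 0.516 -0.05   0.047] 0.049
wrist 17 [ 0.522 -0.05   0.053] 0.06
wrist 22 [ 0.534 -0.05   0.056] 0.06
```

Three balls rest on the bin floor (tops at about 42 mm), well inside the walls. Handing in.

```bash
python3 -c "
from cell import *
print(finish_job())"
```

```text
the job is handed in; nothing more can be done
None
```

I handed the job in at about 17.5 s: the bin stands released under the chute mouth with all three balls in it, and the gripper is holding the pin steady about 48 mm up; the hand-in returned no verdict.

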